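# Put the compressor bar back in the shop's lever-arch price file

### The job

The price-card file lies open on the counter with its rings shut, and its black compressor bar was left out among the tins and packets. Lift the file's lever until the rings spring open, slide the bar rib upward down both posts and press it snugly onto the cards with about 10 N (cards and posts must never feel 25 N), then let go of it and press the lever down until it is fully home and the rings are shut, without forcing it past its stop. Leave the other things on the counter where they are.

Things in the scene. Friction and masses are not known exactly. Their poses are not given: they have to be found in the camera images.
- file: slim lever-arch file lying open, fixed; dark red covers 3 mm thick, x -98 to 98, y -118 to 296 mm. Origin: on the counter (z = 0) midway between its two posts; x along the line of posts (away from the robot at yaw 0), the lever on the -x side, y to the spine and front cover (robot's left at yaw 0), z up. The mechanism (posts, arches, lever) is nickelled steel on the right-hand cover.
- posts_mid (a point): point midway between the tips of the two posts, axes as the file's. Posts: fixed upright pins 6 mm thick at x = -40 and +40, y = 0 mm of the file, straight up to 38 mm over the counter, tapering to 2.4 mm at the tips at 43 mm.
- near_post (a point): tip of the post nearer the robot and the lever (x = -40, y = 0, z = 43 mm of the file).
- cards_foot (a point): middle of the cover under the stack of price cards that is already on the posts (cards x -86 to 86, y -110 to 12 mm of the file). The stack's top lies anywhere from 11 to 27 mm over the counter: this point does not tell it. The top cards are springy: under the bar they give 1 mm per 10 N.
- lever (a joint): angle of the file's lever, rad: 0 flat (rings shut, as at the start), 1.05 fully up. A spring works over a dead centre at 0.10: above about 0.2 it throws the lever right up and holds it. Friction leaves it standing between 0.03 and 0.17, so push it right home. The lower stop yields a little: past -0.025 (some 25 N at the cap) it is forced. At rest it reads 0 or 1.05 within 0.01.
- lever_hinge (a point): the lever's hinge, at x = -64, y = 26, z = 18.5 mm of the file; the hinge line is parallel to the file's x. Flat, the lever points along the file's +y; raising it swings that end up and back over the hinge. Lifting it out at the cap takes about 3 N; pushing it down takes up to 0.4 Nm about the hinge (10 to 20 N at the cap, most at the top).
- lever_cap (a point): centre of the black plastic cap on the lever's free end, 60 mm along and 5.5 mm above the hinge: 16 mm wide (file's x), 26 mm long, 11 mm high. Lever flat: y = 86, z = 24 mm of the file, 15 mm free under it, sides free: pinch it across its width from above, it turns between the pads as it swings. Fully up: y = 51, z = 73 mm.
- rings (a joint): angle of the two steel arches, rad: 0.8 times the lever's; 0 shut (ends on the post tips, nothing can pass), 0.84 open. They swing about a rod at y = 34, z = 10 mm of the file, away from the posts; shut they rise 55 mm over the counter; open, their ends stand at y = 35, z = 57 mm and the posts are free from above.
- bar: black plastic compressor bar, 60 g: a flat strip 118 x 24 x 5 mm lying on the counter, with two 8 mm holes on its centre line at x = -40 and +40 mm, and on top a grip rib 44 mm long (along x), 12 mm wide, 16 mm high, up to 21 mm over the underside. Origin: centre of the underside; x along the strip, z up out of the rib. It fits either way round.
- green_oval_tin: oval sweet tin with green lid, 78 x 64 x 20 mm, loose; origin under its centre. Leave it.
- teal_packet: teal packet of sweets, 52 x 82 x 18 mm, loose; origin under its centre. Leave it.
- round_tin: small round pale tin, 45 mm across, 19 mm high, loose; origin under its centre. Leave it.
Things that resemble listed ones, but are neither listed nor needed, are in the scene too. Of the things that look like the bar, the larger one is meant.

How it is judged:
By the outcome, as a careful person would: the job done as asked, in the order asked, and still so for the second after the job is handed in, with the robot touching nothing.
It also fails if it takes over 72 s, if anything falls off the work surface, if the arm or the gripper's body presses on something with over 40 N, if the wrist force passes 120 N, or if a joint passes its speed limit or range.

### The arm

A 7-joint arm with a two-finger parallel gripper is mounted at the origin on a cart in front of the work surface, level with it; the furniture and walls round the work are solid. World frame = base frame: x ahead of the robot, y to its left, z up, the work surface at z = 0. Lengths are in m, angles in rad, forces in N, time in s.
With the tool pointing down it reaches from about 0.425 to 0.95 m from the base axis. Payload 4.7 kg.
Tool frame: the origin (TCP) lies on the centre line of the jaws, within the pads' length; the fingertips stand robot.nose_length ahead of it and the grasp point (between the pads) lies 8 mm behind it (robot.nose_length is the distance from the TCP to the fingertips, in m); z points along the fingers, y is the line along which they close (so a half turn about z gives the same grasp; the last joint's range is limited). The gripper opens to 85 mm and grips with 20 to 120 N. Pads are 22 mm wide; open, the fingers measure 114 mm over their backs; the gripper's body (76 mm by 85 mm) begins 54 mm behind the grasp point. The pads swing forward as they close: fully open they stand 13 mm farther back than shut.
Start: joints at [-1.37, 0.469, -0.049, 1.532, 0.024, 1.141, -0.082], TCP at [0.154, 0.657, 0.217] pointing down, gripper open.
Joint ranges: [-2.59, 2.59], [-0.33, 1.99], [-1.39, 1.29], [0.1, 2.45], [-1.04, 4.18], [0.21, 1.99], [-2.66, 2.66]. Speed limits (rad/s): [2.57, 2.57, 3.14, 3.14, 3.14, 3.14, 3.14].

### API

Orientations are given as [roll, pitch, yaw] about the fixed x, y, z axes, in that order (R = Rz(yaw) Ry(pitch) Rx(roll)).
In Python, from plant import robot gives the robot as it stands. Calls block until the motion is done:
- robot.goto(position, orientation): joint-space move of the TCP to a pose.
- robot.move_straight(position, vel=0.15, attitude=None, contact_N=None): straight line of the TCP; attitude=None keeps the orientation; vel is the mean speed in m/s. With contact_N (N) it stops when the force on the tool has changed by that much, and returns True; else False.
- robot.move_joints(angles): joint-space move.
- robot.grip(opening, strength=None): opening from 0.0 (shut) to 1.0 (fully open); strength is the grip in N (None keeps the last); returns when the fingers have stopped.
- robot.sleep(seconds).
- robot.inverse_kinematics(position, orientation): joint angles nearest the present ones, or None.
- robot.sense(): the state.
- robot.grab_frame(name): name is "scene" or "side" or "wrist"; returns a dict with "image" (480x640x3 uint8, red, green, blue), "range_z" (480x640 float32, m along the optical axis (not along the pixel's ray), 0 where there is no reading), "fx", "fy", "cx", "cy" (pixels), "dist_coeffs" ([k1, k2, p1, p2, k3] as OpenCV has them; the pictures are not rectified), "R" (3x3) and "t" (3): a world point X has camera coordinates R X + t. Camera axes: x right, y down, z forward; pixel columns grow to the right and rows downward; lengths in m; the calibration is good to about 2 mm. A picture is of the moment at which its call begins.
A pose or a line that the arm cannot do raises robot.IKError and nothing moves.
- robot.close_job(): hands the job in; it is judged then, once.
The state is a dict: "t": time; "joint_pos": joint angles; "joint_velocities": joint speeds; "effort": joint torques, N m; "tcp_pos": TCP position; "tcp_rot": TCP orientation; "wrist_force": force on the tool from outside, world axes, zero at the start; "torque": the same for the moment, N m; "opening": opening from 0.0 (shut) to 1.0 (fully open); "gripper_force": force on a finger pad.
Only numpy, scipy, OpenCV 4.12 (cv2) and the standard library are available. Lean on these libraries where they do the work, as an engineer would, in place of code of your own. Each camera call takes 0.05 s, during which the arm holds its last target. There are 200 camera calls.

## Working session

There is one attempt and no reset: what is moved stays moved. The work goes in short steps, each a Python script; the robot and the scene stay as the last script left them, time stands still between calls to the robot, and variables do not carry over. Pictures are saved under pics/ and viewed, at most 10 in all, crops included, and the job is handed in when it is done.

```bash
ls; mkdir -p pics; python3 - <<'E'
from plant import robot
import cv2,pickle
print(robot.nose_length, {k:v for k,v in robot.sense().items() if k in('t','tcp_pos','tcp_rot','wrist_force','opening')})
F={}
for n in("scene","side","wrist"):
    f=robot.grab_frame(n);F[n]=f
    cv2.imwrite(f"pics/{n}0.png",f["image"][:,:,::-1]); print(n,f["fx"],f["cx"],f["cy"],f["dist_coeffs"],(-f["R"].T@f["t"]).round(3),f["R"].round(2).tolist())
pickle.dump(F,open("F0.pkl","wb"))
E
```

```text
pics
0.011 {'t': 0.0, 'tcp_pos': array([0.15361152, 0.65665202, 0.215555  ]), 'tcp_rot': array([-3.13963152e+00,  8.11323594e-05,  2.91184480e+00]), 'wrist_force': array([-0.45127475, -0.6147664 , -0.82865606]), 'opening': 1.0050325671842488}
scene 485.6857397597434 326.54477465540896 239.98226131422166 [-0.06414752  0.          0.          0.          0.        ] [-0.175 -0.603  0.735] [[0.65, -0.76, 0.02], [-0.46, -0.41, -0.79], [0.61, 0.5, -0.62]]
side 499.42491900340275 315.75849311738057 233.55686232344428 [-0.07235208  0.          0.          0.          0.        ] [0.472 0.812 0.812] [[-1.0, -0.08, 0.01], [-0.06, 0.65, -0.76], [0.05, -0.76, -0.65]]
wrist 341.9349935199453 311.3199092613042 240.3088737232504 [-0.06438322  0.          0.          0.          0.        ] [0.081 0.674 0.372] [[0.23, 0.97, -0.0], [0.93, -0.22, 0.29], [0.28, -0.07, -0.96]]
```

View pics/scene0.png

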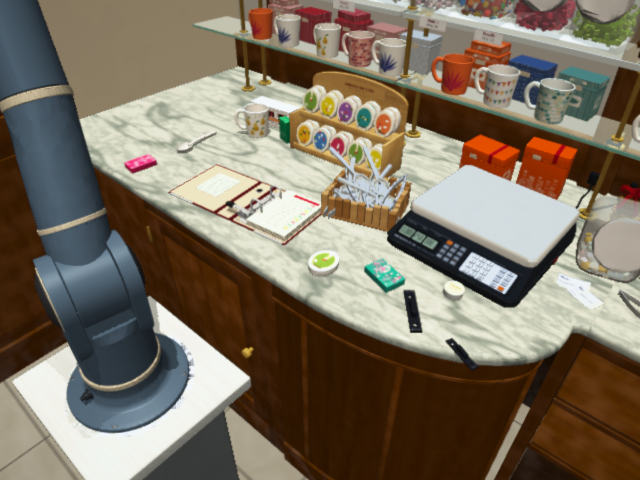

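View pics/side0.png

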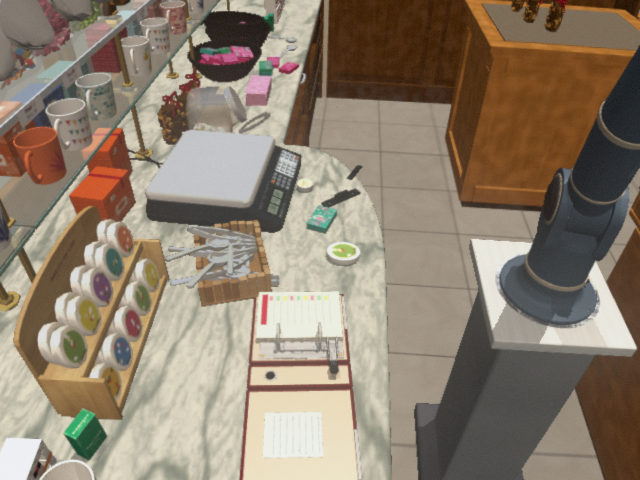

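```bash
cat > h.py <<'E'
import cv2,numpy as np
def ray(f,u,v):
    K=np.array([[f["fx"],0,f["cx"]],[0,f["fy"],f["cy"]],[0,0,1]])
    p=cv2.undistortPoints(np.array([[[u,v]]],float),K,np.array(f["dist_coeffs"]))[0,0]
    return np.array([p[0],p[1],1.])
def px(f,u,v,z=None):
    """world point: from depth, or on plane z"""
    d=ray(f,u,v);R,t=f["R"],f["t"];c=-R.T@t;w=R.T@d
    s=f["range_z"][int(round(v)),int(round(u))] if z is None else (z-c[2])/w[2]
    return c+s*w
def proj(f,X):
    K=np.array([[f["fx"],0,f["cx"]],[0,f["fy"],f["cy"]],[0,0,1]])
    return cv2.projectPoints(np.atleast_2d(np.array(X,float)),cv2.Rodrigues(f["R"])[0],f["t"],K,np.array(f["dist_coeffs"]))[0][:,0]
def cloud(f):
    K=np.array([[f["fx"],0,f["cx"]],[0,f["fy"],f["cy"]],[0,0,1]])
    v,u=np.mgrid[0:480,0:640]
    p=cv2.undistortPoints(np.stack([u,v],-1).reshape(-1,1,2).astype(float),K,np.array(f["dist_coeffs"]))[:,0]
    z=f["range_z"].reshape(-1,1)
    X=(np.hstack([p,np.ones_like(z)])*z-f["t"])@f["R"]
    return X.reshape(480,640,3)
E
python3 - <<'E'
import pickle,cv2,numpy as np
from h import *
F=pickle.load(open("F0.pkl","rb"))
a=cv2.resize(F["side"]["image"][285:400,240:360],None,fx=5,fy=5,interpolation=cv2.INTER_CUBIC)
cv2.imwrite("pics/file.png",a[:,:,::-1])
b=cv2.resize(F["scene"]["image"][280:375,385:490],None,fx=6,fy=6,interpolation=cv2.INTER_CUBIC)
cv2.imwrite("pics/bars.png",b[:,:,::-1])
for n,pts in dict(scene=[(413,311),(461,352),(323,262),(384,274),(454,290)],side=[(341,198),(354,172),(344,253),(321,218),(305,186),(301,320)]).items():
    for p in pts: print(n,p,px(F[n],*p).round(4),px(F[n],*p,z=0).round(4))
for n in("scene","side"):
    X=cloud(F[n]); I=F[n]["image"].max(2)
    m=(I<60)&(X[...,2]>-.01)&(X[...,2]<.04)
    k,l,s,c=cv2.connectedComponentsWithStats(m.astype(np.uint8))
    for i in range(1,k):
        if 40<s[i,4]<900:
            P=X[l==i]; r=cv2.minAreaRect((P[:,:2]*1000).astype(np.float32)); print(n,s[i],np.round(r[0]),np.round(r[1]),round(r[2],1),P[:,2].min().round(3),P[:,2].max().round(3))
E
```

```text
scene (413, 311) [ 0.4652 -0.3024  0.0202] [ 0.4833 -0.2939  0.    ]
scene (461, 352) [ 0.4443 -0.425   0.0093] [ 0.4522 -0.4227  0.    ]
scene (323, 262) [ 0.4599 -0.0666  0.0204] [ 0.4781 -0.0512 -0.    ]
scene (384, 274) [ 0.5211 -0.1917  0.0172] [ 0.5377 -0.1819  0.    ]
scene (454, 290) [ 0.5773 -0.3349  0.0182] [ 0.5964 -0.3281  0.    ]
side (341, 198) [ 0.4832 -0.2867  0.0058] [ 0.4833 -0.2946  0.    ]
side (354, 172) [ 0.451  -0.4114  0.0103] [ 0.4507 -0.4271 -0.    ]
side (344, 253) [ 0.4666 -0.055   0.0167] [ 0.4665 -0.0732  0.    ]
side (321, 218) [ 0.5299 -0.1758  0.0209] [ 0.5314 -0.2018 -0.    ]
side (305, 186) [ 0.5841 -0.3126  0.0204] [ 0.587  -0.3416  0.    ]
side (301, 320) [0.5461 0.1573 0.019 ] [0.5479 0.1416 0.    ]
scene [237  58   7   9  42] [1258. 1110.] [48. 16.] 78.9 0.009 0.04
scene [248  62  14  11  96] [1261. 1018.] [94. 24.] 86.0 0.004 0.039
scene [267  66  45  22 316] [1245.  810.] [275.  40.] 89.4 0.004 0.04
scene [407 113   6  10  41] [1256.  213.] [24. 12.] 71.9 0.005 0.039
scene [417 117  59  25 513] [1256.   73.] [ 19. 217.] 0.1 0.003 0.04
scene [  0 134  13  17 151] [ 225. 1123.] [32. 42.] 84.9 -0.01 0.04
scene [568 168  28  24 276] [1240. -399.] [95. 29.] 70.0 0.001 0.04
scene [599 181  28  16 214] [1252. -484.] [29. 71.] 25.6 0.005 0.04
scene [404 291  18  41 397] [ 478. -294.] [117.  22.] 40.4 -0.001 0.024
scene [447 339  31  31 259] [ 447. -426.] [76. 17.] 68.4 -0.002 0.017
scene [148 348  21  37 175] [ 48. -39.] [93. 22.] 43.9 0.017 0.04
scene [ 81 389  13  12  83] [-76.   5.] [31. 18.] 89.6 0.018 0.04
side [627   0  13   7  48] [-1275. -2585.] [152.  32.] 88.7 -0.009 0.029
side [202  71  47  10 152] [  963. -1007.] [179.  59.] 12.1 0.01 0.04
```

View pics/file.png

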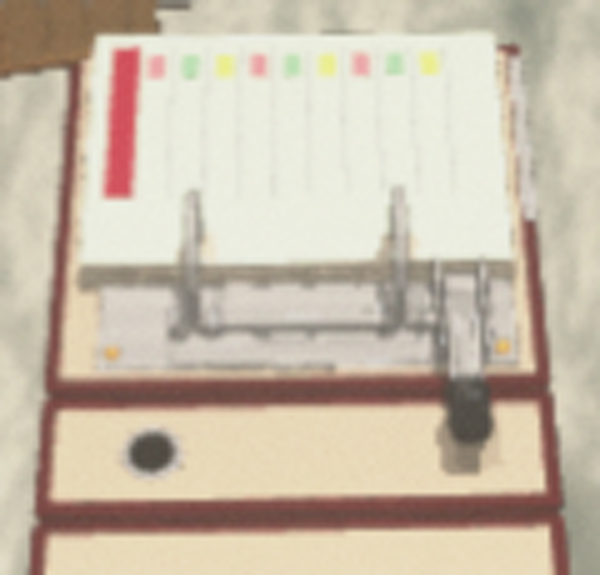

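View pics/bars.png

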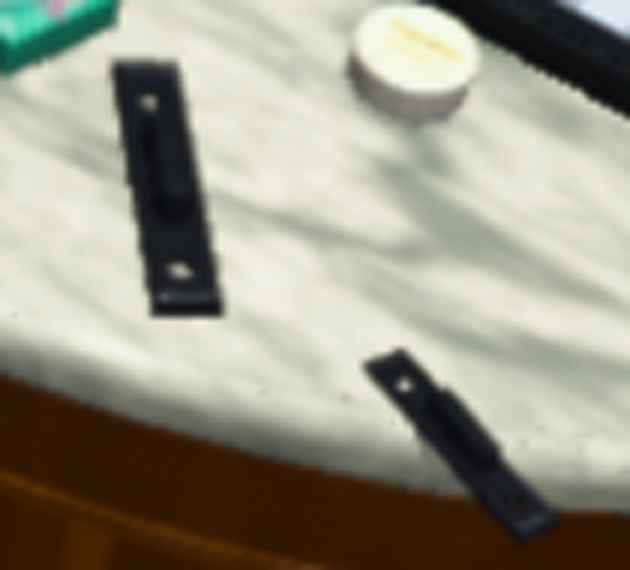

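```bash
python3 - <<'E'
import pickle
from h import *
F=pickle.load(open("F0.pkl","rb"));s,c=F["side"],F["scene"]
f=lambda a,b:(240+a/5-.4,285+b/5-.4)
print("cap",px(s,*f(468,400),z=.0295),"depth",px(s,*f(468,400)))
print("arches z55",px(s,*f(192,195),z=.053),px(s,*f(398,190),z=.053))
print("coverR edge",px(s,*f(548,383),z=.003),"L",px(s,*f(50,385),z=.003), "bk",px(s,*f(518,50),z=.003))
g=lambda a,b:(385+a/6-.4,280+b/6-.4)
a,b=px(c,*g(149,102),z=.003),px(c,*g(180,270),z=.003)
print("holes",a,b,np.linalg.norm(a-b),(a+b)/2,np.degrees(np.arctan2(*(a-b)[1::-1])))
# wrist cam in tool frame
from scipy.spatial.transform import Rotation as R
w=F["wrist"];T=R.from_euler('xyz',[-3.13963152e+00,8e-5,2.91184480]).as_matrix()
print("cam in tool",T.T@(-w["R"].T@w["t"]-np.array([.15361152,.65665202,.215555])), (w["R"]@T).round(3))
from plant import robot
for yaw in(0,np.pi/2,-np.pi/2,np.pi):
    print(yaw,robot.inverse_kinematics([.5,.18,.25],[np.pi,0,yaw]))
E
```

```text
cap [0.47463357 0.26646766 0.0295    ] depth [0.47462687 0.26800646 0.03170906]
arches z55 [0.58632609 0.19843465 0.053     ] [0.50707061 0.18855053 0.053     ]
coverR edge [0.44435107 0.23749402 0.003     ] L [0.63544111 0.25602939 0.003     ] bk [0.46302988 0.06458286 0.003     ]
holes [ 0.51162324 -0.2663846   0.003     ] [ 0.45078894 -0.31797017  0.003     ] 0.07976141851198096 [ 0.48120609 -0.29217738  0.003     ] 40.29689880961661
cam in tool [ 7.43012350e-02 -3.76715463e-05 -1.56353421e-01] [[-0.     1.     0.   ]
 [-0.957 -0.    -0.291]
 [-0.291 -0.     0.957]]
0 [-1.00009515  0.22998039  0.6909778   1.86149331 -0.16316081  1.10697017
 -1.81946747]
1.5707963267948966 [-0.83828566  0.21125747  0.49037767  1.85385544 -0.11085542  1.10324401
 -0.30706349]
-1.5707963267948966 [ 0.47000479  0.4281583  -1.16815706  1.7870053   0.42075828  1.20887774
  2.32152719]
3.141592653589793 [-0.6592708   0.20268529  0.2759414   1.84461677 -0.06149995  1.10252396
  1.20987819]
```

```bash
python3 - <<'E'
from plant import robot
import pickle,cv2
from h import *
W=[]
Y=np.pi/2+.113
for p in([.54,.24,.2],[.50,.21,.16]):
    robot.goto(p,[np.pi,0,Y]); robot.sleep(.2)
    W.append(robot.grab_frame("wrist")); print(robot.sense()["t"],robot.sense()["tcp_pos"],robot.sense()["joint_pos"].round(2))
pickle.dump(W,open("W1.pkl","wb"))
o=np.array([.548,.19]);t=.113;R=np.array([[np.cos(t),-np.sin(t)],[np.sin(t),np.cos(t)]])
for w in W: print(proj(w,[[*(o+R@[a,b]),z] for a,b,z in([-.04,0,.043],[.04,0,.043],[-.064,.086,.0295])]).round())
cv2.imwrite("pics/w1.png",np.hstack([w["image"][:,:,::-1] for w in W])[:,:,:]if 0 else W[0]["image"][:,:,::-1])
cv2.imwrite("pics/w2.png",W[1]["image"][:,:,::-1])
E
```

```text
2.45 [0.5397806  0.24064115 0.19993084] [-0.83  0.36  0.44  1.78 -0.18  1.04 -0.21]
3.0667 [0.50104281 0.21077545 0.16069361] [-0.83  0.33  0.44  1.93 -0.17  0.92 -0.19]
[[273. 270.]
 [355. 270.]
 [247. 180.]]
[[316. 259.]
 [409. 259.]
 [287. 155.]]
```

View pics/w1.png

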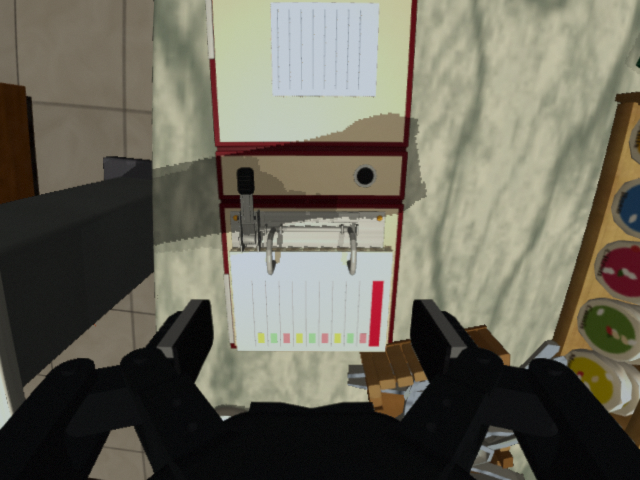

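```bash
python3 - <<'E'
import pickle,cv2
from h import *
W=pickle.load(open("W1.pkl","rb"))
c=[cv2.resize(w["image"][a:a+150,b:b+100],None,fx=4,fy=4,interpolation=cv2.INTER_CUBIC)for w,a,b in((W[0],150,225),(W[0],150,300),)]
d=cv2.resize(W[1]["image"][130:280,260:430],None,fx=4,fy=4,interpolation=cv2.INTER_CUBIC)
cv2.imwrite("pics/w2c.png",d[:,:,::-1])
E
```

```text
(no output)
```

View pics/w2c.png

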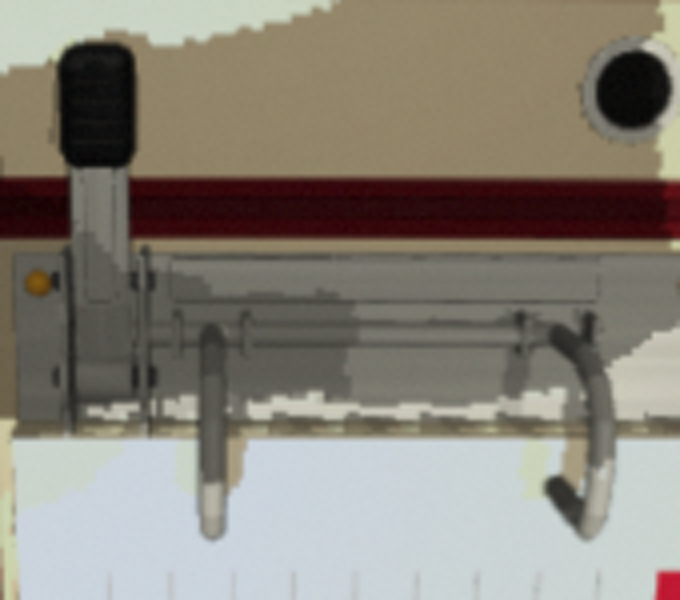

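```bash
cat >> h.py <<'E'
from plant import robot
def filept(o,yaw,p):
    c,s=np.cos(yaw),np.sin(yaw); return np.array([o[0]+c*p[0]-s*p[1],o[1]+s*p[0]+c*p[1],p[2]])
E
python3 - <<'E'
import pickle
from h import *
W=pickle.load(open("W1.pkl","rb"));w=W[1]
g=lambda a,b:(260+a/4-.4,130+b/4-.4)
a,b=px(w,*g(15,437),z=.02),px(w,*g(615,437),z=.02);print("yaw",np.arctan2(*(b-a)[1::-1]))
a,b=px(w,*g(0,209),z=.003),px(w,*g(660,209),z=.003);print("yaw",np.arctan2(*(b-a)[1::-1]))
yaw=np.arctan2(*(b-a)[1::-1])
cap=px(w,*g(97,105),z=.0295);print("cap",cap,px(w,*g(97,105)))
o=cap-filept([0,0],yaw,[-.064,.086,0]);print("o",o)
for q in((212,520),(592,520)):print("arch",px(w,*g(*q),z=.055),px(w,*g(*q)))
for x in(-.04,.04):print(filept(o,yaw,[x,0,.055]))
# card top height
X=cloud(w);
for q in((100,500),(300,500),(450,560)):
    u,v=map(int,g(*q));print("cardz",np.median(X[v-5:v+6,u-5:u+6,2]), X[v,u])
u,v=map(int,g(300,110));print("cover z",np.median(X[v-4:v+5,u-4:u+5,2]))
E
```

```text
yaw 0.11267350287500917
yaw 0.11506119430944758
cap [0.47222078 0.26715221 0.0295    ] [0.47212319 0.26706871 0.02810125]
o [0.54567104 0.18906854 0.0295    ]
arch [0.50478403 0.18916335 0.055     ] [0.50499582 0.18755048 0.05055726]
arch [0.58221678 0.19782177 0.055     ] [0.58358474 0.19650593 0.05101266]
[0.50593553 0.18447625 0.055     ]
[0.58540656 0.19366084 0.055     ]
cardz 0.017751624448608387 [0.479608   0.17820222 0.0179233 ]
cardz 0.017991013481368466 [0.52555601 0.18358867 0.01847501]
cardz 0.017808591154105588 [0.56322234 0.17252719 0.01775633]
cover z 0.0019794995872677705
```

```bash
python3 - <<'E'
from h import *
o=np.array([.5457,.1891]);yaw=.114;A=[np.pi,0,np.pi/2+yaw]
def cp(th,dy=.001,dz=0.):
    return filept(o,yaw,[-.064,.026+.06*np.cos(th)-.0055*np.sin(th)+dy,.0185+.06*np.sin(th)+.0055*np.cos(th)+dz])
robot.grip(.5,40)
p=cp(0);robot.goto([p[0],p[1],.09],A)
hit=robot.move_straight(p,vel=.08,contact_N=6)
s=robot.sense();print(hit,s["tcp_pos"],s["wrist_force"].round(1))
robot.grip(0.,40)
s=robot.sense();print("grip",s["opening"],s["gripper_force"],s["wrist_force"].round(1))
for th in(.12,.25,.4,.55,.7,.85,.97,1.05):
    robot.move_straight(cp(th),vel=.06);s=robot.sense();print(th,s["wrist_force"].round(1),round(s["opening"],3))
robot.sleep(.2)
robot.grip(.38);robot.sleep(.2)
print(robot.sense()["opening"])
p=cp(1.05);robot.move_straight(p+[0,0,.08],vel=.12)
robot.goto(filept(o,yaw,[-.02,.03,.17]),A);robot.sleep(.2)
import pickle,cv2
w=robot.grab_frame("wrist");pickle.dump(w,open("W2.pkl","wb"))
print(robot.sense()["t"],robot.sense()["tcp_pos"])
c=proj(w,filept(o,yaw,[-.01,.03,.04]))[0].astype(int);print(c)
x0,y0=c-[85,75];print(x0,y0)
cv2.imwrite("pics/w3.png",cv2.resize(w["image"][y0:y0+140,x0:x0+170],None,fx=4,fy=4,interpolation=cv2.INTER_CUBIC)[:,:,::-1])
E
```

```text
False [0.47267259 0.26841473 0.02437008] [-1.2 -0.2  1. ]
grip -0.002152645100977132 0.0 [0.6 0.2 0.2]
0.12 [0.5 0.5 0.6] 0.001
0.25 [0.6 0.3 0.2] -0.001
0.4 [-0.1  0.2  0.6] -0.003
0.55 [ 0.1  0.3 -1. ] -0.002
0.7 [-0.4 -0.  -0. ] 0.001
0.85 [-0.7  1.  -0.7] 0.001
0.97 [0.5 0.1 0.4] 0.001
1.05 [ 0.5  0.5 -0.3] -0.0
0.3770600315624274
9.95 [0.52115437 0.21709252 0.16923036]
[325 226]
240 151
```

View pics/w3.png

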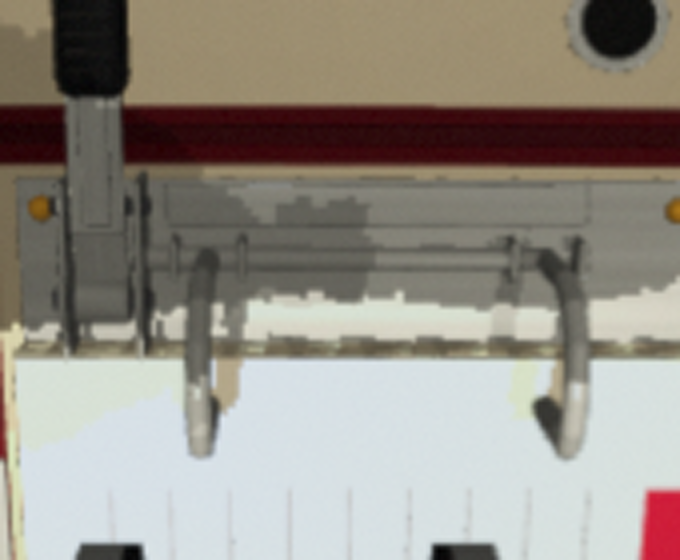

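```bash
python3 - <<'E'
import pickle
from h import *
from scipy.spatial.transform import Rotation as Ro
s=robot.sense();print(robot.nose_length,s["tcp_rot"],s["opening"])
T=Ro.from_euler('xyz',s["tcp_rot"]).as_matrix()
w=pickle.load(open("W2.pkl","rb"));X=(cloud(w)-s["tcp_pos"])@T
m=(w["range_z"]>0)&(X[...,2]<.03)&(X[...,2]>-.1)
P=X[m];print(len(P))
for lo in np.arange(-.06,.03,.01):
    q=P[(P[:,2]>=lo)&(P[:,2]<lo+.01)]
    if len(q):print(lo.round(3),len(q),q.min(0).round(3),q.max(0).round(3))
o=np.array([.5457,.1891]);yaw=.114;A=[np.pi,0,np.pi/2+yaw]
robot.grip(.5)
p=filept(o,yaw,[-.064,.087,.024]);robot.move_straight([p[0],p[1],.12]);
robot.move_straight(p,vel=.1,contact_N=6);a=robot.grab_frame("wrist");
robot.grip(.0);s=robot.sense();print(s["opening"],s["tcp_pos"],s["gripper_force"],s["wrist_force"],robot.nose_length)
b=robot.grab_frame("wrist");c=robot.grab_frame("side")
pickle.dump((a,b,c),open("W4.pkl","wb"))
u,v=proj(c,p)[0].astype(int);print(u,v)
im=np.hstack([a["image"][120:420,120:520],b["image"][120:420,120:520]])
z=cv2.resize(c["image"][v-40:v+35,u-100:u+100],(800,300),interpolation=cv2.INTER_CUBIC)
cv2.imwrite("pics/m4.png",np.vstack([im,z])[:,:,::-1])
E
```

```text
0.011 [-3.13967279e+00  2.08864056e-04  1.68612607e+00] 0.37677810426513747
41964
-0.06 1944 [-0.012 -0.045 -0.06 ] [ 0.014  0.046 -0.05 ]
-0.05 1066 [-0.012 -0.031 -0.05 ] [ 0.012  0.03  -0.04 ]
-0.04 1042 [-0.012 -0.03  -0.04 ] [ 0.012  0.029 -0.03 ]
-0.03 811 [-0.011 -0.03  -0.03 ] [ 0.011  0.029 -0.02 ]
-0.02 172 [-0.011 -0.023 -0.02 ] [ 0.011  0.025 -0.014]
0.0007428379843881326 [0.47222327 0.26828934 0.02407696] 0.0 [-0.08829312 -0.31462735 -0.01749253] 0.011
334 367
```

View pics/m4.png

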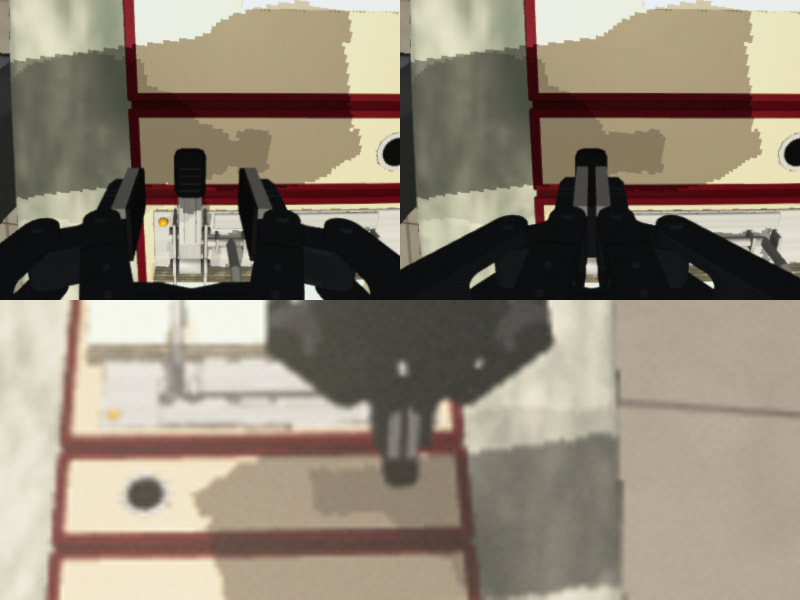

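```bash
python3 - <<'E'
import pickle
from h import *
from scipy.spatial.transform import Rotation as Ro
robot.move_straight(robot.sense()["tcp_pos"]+[0,0,.1],vel=.2)
for g in(0,.16,.3,.5,1.):
    robot.grip(g,40);s=robot.sense();w=robot.grab_frame("wrist")
    T=Ro.from_euler('xyz',s["tcp_rot"]).as_matrix();X=(cloud(w)-s["tcp_pos"])@T
    m=(w["range_z"]>0)&(X[...,2]<.04)&(X[...,2]>-.05);P=X[m]
    z=np.sort(P[:,2]);q=P[P[:,2]>z[-1]-.03];print(g,s["opening"],"tip z",z[[-1,-10,-50]].round(4),"y gap",q[q[:,1]>0,1].min().round(4),q[q[:,1]<0,1].max().round(4),"x",q[:,0].min().round(4),q[:,0].max().round(4))
print(s["tcp_pos"])
E
```

```text
Traceback (most recent call last):
ValueError: zero-size array to reduction operation maximum which has no identity
```

```bash
python3 - <<'E'
from h import *
from scipy.spatial.transform import Rotation as Ro
for g in(0,.16,.3,.5,1.):
    robot.grip(g,40);s=robot.sense();w=robot.grab_frame("wrist")
    T=Ro.from_euler('xyz',s["tcp_rot"]).as_matrix();X=(cloud(w)-s["tcp_pos"])@T
    m=(w["range_z"]>0)&(X[...,2]<.04)&(X[...,2]>-.05);P=X[m]
    z=np.sort(P[:,2]);q=P[P[:,2]>z[-1]-.03];print(g,round(s["opening"],3),"tip z",z[[-1,-10,-50]].round(4),"|y|min",abs(q[:,1]).min().round(4),"x",q[:,0].min().round(4),q[:,0].max().round(4))
print(s["tcp_pos"],s["t"])
E
```

```text
0 -0.001 tip z [0.04   0.0395 0.037 ] |y|min 0.2484 x -0.2014 -0.1589
0.16 0.162 tip z [0.038  0.0365 0.0344] |y|min 0.2502 x -0.1963 -0.1576
0.3 0.3 tip z [0.0336 0.0317 0.0285] |y|min 0.2552 x -0.1811 -0.1578
0.5 0.5 tip z [0.0333 0.0305 0.0272] |y|min 0.2566 x -0.1714 -0.1586
1.0 1.0 tip z [-0.0258 -0.0268 -0.0276] |y|min 0.0417 x -0.0115 0.0119
[0.47223902 0.26826701 0.12402055] 15.3917
```

```bash
python3 - <<'E'
from h import *
from scipy.spatial.transform import Rotation as Ro
o=np.array([.5457,.1891]);yaw=.114
for g in(.5,.16,0):
    robot.grip(g,40);s=robot.sense();w=robot.grab_frame("wrist")
    T=Ro.from_euler('xyz',s["tcp_rot"]).as_matrix();X=(cloud(w)-s["tcp_pos"])@T
    m=(w["range_z"]>0)&(X[...,2]<.04)&(X[...,2]>-.05)&(abs(X[...,0])<.03)&(abs(X[...,1])<.06);P=X[m]
    z=np.sort(P[:,2]);print(g,round(s["opening"],3),"tip z",z[[-1,-10,-50]].round(4))
p=filept(o,yaw,[0,.105,.03]);robot.move_straight([*p[:2],.12],vel=.2);robot.move_straight(p,vel=.15,contact_N=6)
h=robot.move_straight([*p[:2],-.035],vel=.03,contact_N=4)
s=robot.sense();print(h,s["tcp_pos"],s["wrist_force"],s["t"])
robot.move_straight([*p[:2],.1],vel=.2)
E
```

```text
0.5 0.497 tip z [-0.015  -0.0157 -0.0174]
0.16 0.162 tip z [-0.0164 -0.0172 -0.0184]
0 0.005 tip z [-0.016  -0.017  -0.0189]
True [ 0.53375032  0.2933943  -0.01194995] [-1.17555828 -1.3343901   6.07019953] 19.3417
```

```bash
cat >> h.py <<'E'
TIP=-.015  # fingertips relative to reported TCP along tool z (measured by touch)
o=np.array([.5457,.1891]);yaw=.114;A=[np.pi,0,np.pi/2+yaw]
def cp(th,dy=.001,dz=-.011):
    return filept(o,yaw,[-.064,.026+.06*np.cos(th)-.0055*np.sin(th)+dy,.0185+.06*np.sin(th)+.0055*np.cos(th)+dz+TIP])
E
python3 - <<'E'
from h import *
import pickle
robot.grip(.5,40)
p=cp(0);robot.move_straight([p[0],p[1],.07],vel=.2)
hit=robot.move_straight(p,vel=.1,contact_N=6)
s=robot.sense();print(hit,s["tcp_pos"],s["wrist_force"].round(1))
robot.grip(0.,40)
s=robot.sense();print("grip",s["opening"],s["gripper_force"],s["wrist_force"].round(1))
if s["opening"]>.1:
  for th in(.12,.25,.4,.55,.7,.85,.97,1.05):
    robot.move_straight(cp(th),vel=.08);s=robot.sense();print(th,s["wrist_force"].round(1),round(s["opening"],3))
  robot.sleep(.1);robot.grip(.38)
  p=cp(1.05);robot.move_straight(p+[0,0,.08],vel=.2)
  robot.goto(filept(o,yaw,[-.02,.02,.15]),A);robot.sleep(.2)
  w=robot.grab_frame("wrist");pickle.dump(w,open("W5.pkl","wb"))
  print(robot.sense()["t"],robot.sense()["tcp_pos"])
  q=proj(w,[filept(o,yaw,v) for v in([-.04,0,.043],[.04,0,.043],[-.064,.051,.0745])]);print(q)
  x0,y0=q[:2].mean(0).astype(int)-[85,80];print(x0,y0)
  cv2.imwrite("pics/w5.png",cv2.resize(w["image"][y0:y0+120,x0:x0+160],None,fx=5,fy=5,interpolation=cv2.INTER_CUBIC)[:,:,::-1])
E
```

```text
False [ 0.47279126  0.26844344 -0.00161204] [ 0.9  0.4 -1. ]
grip 0.17499838249712374 41.96799159049988 [-1.9 -0.   6.2]
0.12 [-0.5  0.6 -1.9] 0.174
0.25 [-0.7 -0.8 -1.4] 0.176
0.4 [-2.1 -2.9  1.1] 0.178
0.55 [-2.7 -3.1  1.9] 0.173
0.7 [-2.7 -4.4  1.7] 0.174
0.85 [-4.4 -1.9  1.9] 0.174
0.97 [-4.4  0.1  2.3] 0.176
1.05 [-5.3  1.5  3.7] 0.176
25.9083 [0.52220248 0.20722754 0.14888427]
[[289.16071942 257.90531206]
 [387.30604097 258.05641577]
 [249.81431776 203.27453921]]
253 177
```

View pics/w5.png

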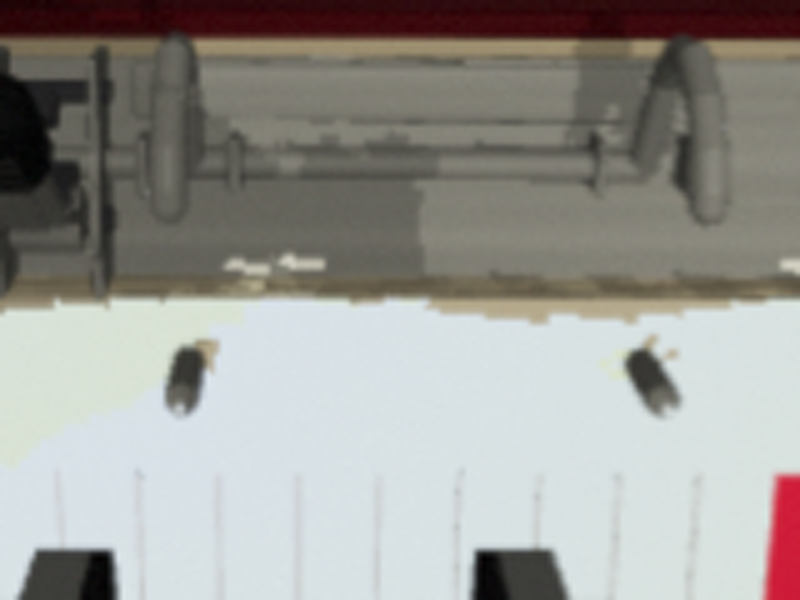

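```bash
cat >> h.py <<'E'
def holes(w,z,zoff=None,amax=400):
    """centres of light holes in dark things near plane z"""
    m=(w["image"].max(2)<70).astype(np.uint8)
    m=cv2.resize(m*255,None,fx=4,fy=4,interpolation=cv2.INTER_LINEAR)>127
    g=cv2.GaussianBlur(cv2.resize(w["image"],None,fx=4,fy=4,interpolation=cv2.INTER_CUBIC).max(2),(5,5),0)
    m=(g<75).astype(np.uint8)
    cs,h=cv2.findContours(m,cv2.RETR_CCOMP,cv2.CHAIN_APPROX_NONE);out=[]
    for c,hh in zip(cs,h[0]):
        a=cv2.contourArea(c)/16
        if hh[3]>=0 and 8<a<amax:
            M=cv2.moments(c);u,v=M["m10"]/M["m00"]/4-.375,M["m01"]/M["m00"]/4-.375
            out.append((round(u,1),round(v,1),round(a),px(w,u,v,z=z).round(4)))
    return out
E
python3 - <<'E'
from h import *
import pickle
robot.goto(filept(o,yaw,[-.02,.0,.2]),A)
c=np.array([.4812,-.2922]);th=np.radians(40.3)
for p,y in(([*c,.15],th),([*c,.15],th-np.pi),([*o,.1],yaw),([*o,.1],yaw-np.pi),([*o,.1],yaw+np.pi)):
    print(y,robot.inverse_kinematics(p,[np.pi,0,y]))
# stand back so the look is near vertical: camera sits 74 mm along tool x
robot.goto([*c,.13],[np.pi,0,th]);robot.grip(.4,30);robot.sleep(.2)
w=robot.grab_frame("wrist");pickle.dump(w,open("W6.pkl","wb"))
print(robot.sense()["t"],robot.sense()["tcp_pos"])
for h in holes(w,.0025):print(h)
cv2.imwrite("pics/w6.png",w["image"][:,:,::-1])
u=np.array([np.cos(th),np.sin(th)])
print(proj(w,[[*(c+u*.04),.003],[*(c-u*.04),.003],[*(c+u*.022),.021]]))
E
```

```text
0.7033676885537148 [-0.25930107  0.52192746  1.00550476  1.91497693 -0.52554881  0.99572611
  0.11788707]
-2.4382249650360786 [ 1.29601277  0.64691422 -1.17550326  1.83136783  0.66373544  1.12648096
  2.15687746]
0.114 [-0.94266591  0.52674973  0.72799419  1.915447   -0.45322113  0.86939426
 -1.43847184]
-3.0275926535897932 [-0.49518099  0.43835059  0.11506013  1.89008751 -0.06689651  0.81681621
  1.33970963]
3.255592653589793 [-0.49518099  0.43835059  0.11506013  1.89008751 -0.06689651  0.81681621
  1.33970963]
28.475 [ 0.48129087 -0.2920783   0.13004578]
(602.1, 315.9, 14, array([ 0.5985, -0.5699,  0.0025]))
(542.5, 465.7, 261, array([ 0.4363, -0.6885,  0.0025]))
(147.9, 406.7, 13, array([ 0.22  , -0.2871,  0.0025]))
(62.0, 404.0, 68, array([ 0.1557, -0.2138,  0.0025]))
(468.7, 399.5, 161, array([ 0.4457, -0.538 ,  0.0025]))
(68.5, 395.0, 57, array([ 0.1725, -0.2138,  0.0025]))
(72.1, 376.8, 30, array([ 0.1976, -0.2061,  0.0025]))
(109.4, 369.9, 10, array([ 0.2335, -0.2323,  0.0025]))
(94.5, 354.7, 125, array([ 0.2394, -0.2114,  0.0025]))
(123.1, 355.6, 145, array([ 0.2588, -0.2345
[... 440 characters left out ...]
,  0.0025]))
(493.8, 60.2, 307, array([ 0.6744, -0.3134,  0.0025]))
(458.1, 56.0, 299, array([ 0.6574, -0.2902,  0.0025]))
(422.8, 52.2, 289, array([ 0.641 , -0.2678,  0.0025]))
(401.8, 42.7, 9, array([ 0.6352, -0.2511,  0.0025]))
(513.4, 43.2, 339, array([ 0.6935, -0.316 ,  0.0025]))
(390.0, 28.0, 9, array([ 0.6368, -0.2374,  0.0025]))
(476.5, 38.8, 324, array([ 0.6758, -0.2921,  0.0025]))
(440.0, 34.9, 313, array([ 0.6586, -0.2692,  0.0025]))
(383.5, 22.1, 11, array([ 0.6365, -0.2309,  0.0025]))
(495.6, 20.7, 350, array([ 0.6949, -0.294 ,  0.0025]))
(457.8, 16.8, 325, array([ 0.6768, -0.2704,  0.0025]))
[[311.42839993 180.00858175]
 [311.40840123 270.51881934]
 [311.43849991 205.75872665]]
```

```bash
python3 - <<'E'
from h import *
import pickle
from scipy.spatial.transform import Rotation as Ro
c=np.array([.4823,-.2913]);th=np.radians(40.0);B=[np.pi,0,th]
robot.move_straight([*c,.05],vel=.15,attitude=B)
print(robot.move_straight([*c,-.005],vel=.08,contact_N=6),robot.sense()["wrist_force"].round(1))
robot.grip(0,30);s=robot.sense();print(s["opening"],s["gripper_force"],s["tcp_pos"],s["wrist_force"].round(1))
robot.move_straight([*c,.12],vel=.15);robot.sleep(.2)
w=robot.grab_frame("wrist");s=robot.sense();pickle.dump((w,s),open("W7.pkl","wb"))
T=Ro.from_euler('xyz',s["tcp_rot"]).as_matrix();X=(cloud(w)-s["tcp_pos"])@T
m=(w["range_z"]>0)&(abs(X[...,1])<.014)&(X[...,0]>.026)&(X[...,0]<.075)&(X[...,2]<.02)&(X[...,2]>-.04)
print("strip end tool frame",X[m].min(0).round(4),X[m].max(0).round(4),np.median(X[m],0).round(4))
print("opening",s["opening"],s["t"],s["tcp_pos"])
zb=.12-(-.005)  # underside height now
for h in holes(w,zb+.004):
    d=T.T@(h[3]-s["tcp_pos"])
    if np.hypot(*d[:2])<.09: print(h[:3],d.round(4))
cv2.imwrite("pics/w7.png",w["image"][:,:,::-1])
E
```

```text
False [-0.4 -0.1  0.7]
0.1318264847633527 31.267409920692444 [ 0.48278841 -0.29164331 -0.00440304] [0.  0.4 3. ]
strip end tool frame [ 0.026  -0.0123 -0.0108] [ 0.0586  0.0119 -0.0024] [ 0.044  -0.0003 -0.0082]
opening 0.12908011138869957 31.5583 [ 0.4818922  -0.29115852  0.11931649]
(311.5, 402.3, 335) [-0.0607 -0.0001 -0.0096]
(435.6, 395.5, 243) [-0.057   0.0661 -0.0097]
(187.7, 395.1, 228) [-0.0569 -0.0662 -0.0096]
(311.2, 365.4, 97) [-0.037  -0.0002 -0.0097]
(335.3, 327.8, 67) [-0.0151  0.0115 -0.0097]
(287.3, 327.8, 66) [-0.0152 -0.0119 -0.0097]
(385.9, 322.1, 26) [-0.0121  0.0361 -0.0097]
(311.6, 215.8, 202) [ 0.0406 -0.0001 -0.0097]
```

```bash
cat > ins.py <<'E'
from h import *
P=[np.pi,0,yaw]
Z=lambda u:u-.0044   # TCP z for underside height u
E
python3 - <<'E'
from ins import *
import pickle
robot.move_straight([.4819,-.2912,.18],vel=.2)
robot.goto([*o,.15],P)
robot.move_straight([*o,Z(.055)],vel=.12);robot.sleep(.3)
s=robot.sense();f0=s["wrist_force"];print(s["t"],s["tcp_pos"],s["tcp_rot"],f0.round(1),s["opening"])
pickle.dump(robot.grab_frame("wrist"),open("W8.pkl","wb"))
h=robot.move_straight([*o,Z(.034)],vel=.03,contact_N=5)
s=robot.sense();print(h,s["tcp_pos"],(s["wrist_force"]-f0).round(1),s["torque"].round(2),s["t"])
np.save("f0.npy",f0)
E
```

```text
35.05 [0.54593785 0.18930624 0.0510529 ] [-3.14115794e+00 -7.81613119e-04  1.14211574e-01] [-0.4  1.1 -0.4] 0.12380781260354078
False [0.54584868 0.18907178 0.0296861 ] [ 0.3 -0.4 -1. ] [-0.01 -0.06 -0.01] 35.95
```

```bash
python3 - <<'E'
from ins import *
f0=np.load("f0.npy")
h=robot.move_straight([*o,Z(.010)],vel=.015,contact_N=5)
s=robot.sense();print(h,s["tcp_pos"],(s["wrist_force"]-f0).round(1),s["opening"])
for i in range(10):
    robot.sleep(.12)
    F=np.mean([robot.sense()["wrist_force"][2] for _ in range(1)])-f0[2]
    z=robot.sense()["tcp_pos"][2];print(round(F,1),z.round(4))
    if F>9:break
    if i==0: zt=z
    zt-=min(.0007,max(.0002,(10-F)*1e-4*.6)); robot.move_straight([*o,zt],vel=.01)
robot.sleep(.2);s=robot.sense();print((s["wrist_force"]-f0).round(1),s["tcp_pos"],s["opening"],s["t"])
E
```

```text
True [0.54580995 0.18884238 0.01366982] [-0.5 -0.9  6.6] 0.12609762852082057
6.1 0.0137
7.0 0.0138
5.7 0.0137
8.2 0.0136
8.7 0.0135
10.2 0.0134
[-2.5 -1.6  9.7] [0.54585975 0.18882436 0.01342234] 0.12705789120917813 39.15
```

```bash
python3 - <<'E'
from ins import *
import pickle
robot.grip(.35);robot.sleep(.1)
z=robot.sense()["tcp_pos"];robot.move_straight([z[0],z[1],.06],vel=.06)
robot.move_straight([z[0],z[1],.14],vel=.2)
robot.goto(filept(o,yaw,[-.02,.02,.15]),A);robot.grip(.38);robot.sleep(.1)
w=robot.grab_frame("wrist");pickle.dump(w,open("W9.pkl","wb"));s=robot.sense();print(s["t"],s["wrist_force"].round(1))
X=cloud(w)
for x in(-.05,-.03,0,.03,.05):
    u,v=proj(w,filept(o,yaw,[x,0 if x==0 else .006,.0385 if x==0 else .022]))[0].round().astype(int);print(x,X[v,u].round(4),w["image"][v,u])
q=proj(w,[filept(o,yaw,v) for v in([-.04,0,.043],[.04,0,.043])]);x0,y0=q.mean(0).astype(int)-[80,80]
cv2.imwrite("pics/w9.png",cv2.resize(w["image"][y0:y0+120,x0:x0+160],None,fx=5,fy=5,interpolation=cv2.INTER_CUBIC)[:,:,::-1])
E
```

```text
42.5667 [-0.2  0.1 -0.4]
-0.05 [0.4953 0.1898 0.0233] [46 48 49]
-0.03 [0.5151 0.1922 0.0235] [51 52 52]
0 [0.546  0.1887 0.0377] [45 45 47]
0.03 [0.5747 0.1986 0.0225] [40 42 45]
0.05 [0.5946 0.2011 0.023 ] [35 37 38]
```

View pics/w9.png

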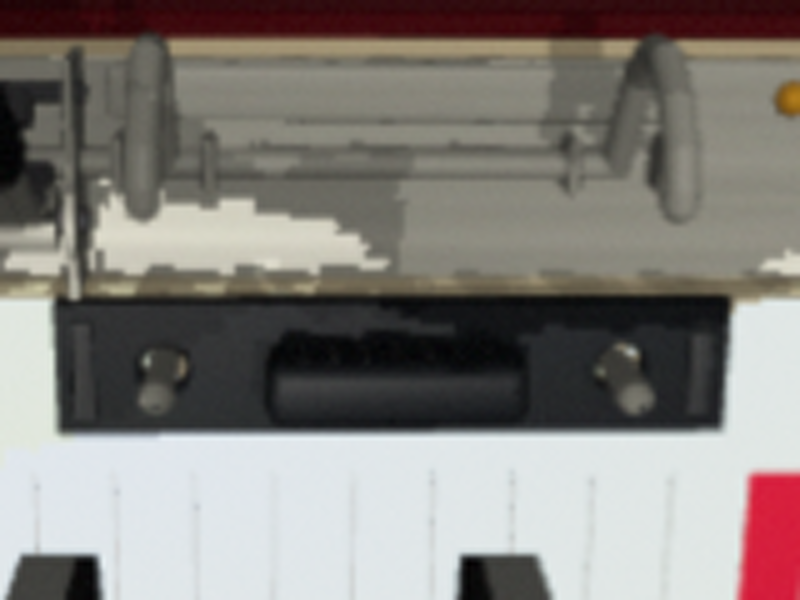

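The bar sits flat on the cards. Both posts pass through its holes, at crop (160,380) and (630,380), and the rib is up. Next I close the lever.

```bash
python3 - <<'E'
from ins import *
p=cp(1.05);robot.move_straight(p+[0,0,.06],vel=.2)
print(robot.move_straight(p,vel=.1,contact_N=8),robot.sense()["tcp_pos"],p)
robot.grip(0,80);s=robot.sense();print("grip",s["opening"],s["gripper_force"])
if s["opening"]>.1:
  for th in(.93,.8,.65,.5,.35,.2,.1,.04):
    robot.move_straight(cp(th),vel=.08);s=robot.sense();print(th,s["wrist_force"].round(1),round(s["opening"],3))
  robot.grip(.35);p=cp(0);robot.move_straight([p[0],p[1],.05],vel=.15)
  robot.grip(0,40);p=cp(0,dz=.0055);f0=robot.sense()["wrist_force"]
  robot.move_straight(p+[0,0,.007],vel=.1,contact_N=6)
  h=robot.move_straight(p-[0,0,.004],vel=.01,contact_N=9)
  robot.sleep(.15);s=robot.sense();print(h,s["tcp_pos"],p,(s["wrist_force"]-f0).round(1),s["t"])
E
```

```text
False [0.47683297 0.23343362 0.04761946] [0.47619076 0.23356516 0.04728203]
grip 0.16732317860474868 78.14735770225525
0.93 [-4.  -3.1  9.8] 0.167
0.8 [-5.8 -2.2 12.5] 0.164
0.65 [-5.4 -0.8 15.2] 0.165
0.5 [-4.5 -0.5 12.6] 0.161
0.35 [-5.   1.2 12.6] 0.166
0.2 [-5.5  2.  13.9] 0.166
0.1 [-6.1  2.1 13.1] 0.169
0.04 [-2.8  2.7  9.9] 0.164
False [0.47226971 0.26829357 0.01056726] [0.47221889 0.26825508 0.0145    ] [ 0.7 -0.7 -0.3] 49.1833
```

```bash
python3 - <<'E'
from ins import *
import pickle
robot.move_straight(robot.sense()["tcp_pos"]+[0,0,.06],vel=.2)
robot.goto(filept(o,yaw,[-.03,.03,.15]),A);robot.sleep(.1)
w=robot.grab_frame("wrist");pickle.dump(w,open("W10.pkl","wb"));print(robot.sense()["t"])
X=cloud(w)-[*o,0];c,s=np.cos(yaw),np.sin(yaw);x=X[...,0]*c+X[...,1]*s;y=-X[...,0]*s+X[...,1]*c;z=X[...,2]
m=(w["range_z"]>0)&(abs(x+.064)<.006)&(w["image"].max(2)<60)&(z>.012)&(y>.02)&(y<.12)
print(m.sum());
for a in np.arange(.02,.12,.01):
    k=m&(y>=a)&(y<a+.01)
    if k.sum():print(a.round(2),k.sum(),np.median(z[k]).round(4),z[k].max().round(4),x[k].min().round(3),x[k].max().round(3))
k=(abs(y)<.004)&(abs(abs(x)-.04)<.004);print("arch/posttop",np.sort(z[k])[-5:])
E
```

```text
50.275
6649
0.02 1784 0.2245 0.2463 -0.07 -0.058
0.03 1682 0.2353 0.2558 -0.07 -0.058
0.04 2900 0.2269 0.2582 -0.07 -0.058
0.05 281 0.0835 0.0868 -0.07 -0.058
0.06 2 0.0812 0.0814 -0.067 -0.066
arch/posttop [0.04195446 0.04209606 0.04252842 0.04260863 0.0432343 ]
```

```bash
python3 - <<'E'
from ins import *
def ck(th,dz=0,dy=-.001): c,s=np.cos(th),np.sin(th);return filept(o,yaw,[-.064,.026+.073*c-.011*s+dy,.0185+.073*s+.011*c+TIP+dz])
p=ck(1.05,.012);robot.goto(p+[0,0,.01],A);f0=robot.sense()["wrist_force"]
print(robot.sense()["t"])
for th in(1.05,.9,.75,.6,.45,.3,.18,.06):
    robot.move_straight(ck(th),vel=.09);s=robot.sense();print(th,(s["wrist_force"]-f0).round(1),s["tcp_pos"][2].round(4))
robot.sleep(.15);F=robot.sense()["wrist_force"][2]-f0[2]
if F<8:
    h=robot.move_straight(ck(-.06),vel=.012,contact_N=max(4,9-F))
    robot.sleep(.2);s=robot.sense();print(F,h,(s["wrist_force"]-f0).round(1),s["tcp_pos"],"z flat expected",ck(0)[2])
print(robot.sense()["t"])
E
```

```text
50.6583
1.05 [-0.7  1.   1.8] 0.0726
0.9 [0.3 0.9 4.3] 0.0679
0.75 [0.2 2.2 5. ] 0.0618
0.6 [0.4 2.4 5.9] 0.0542
0.45 [-0.5  4.2  4.8] 0.0455
0.3 [-1.1  2.4  3. ] 0.0354
0.18 [-1.5  1.   0.9] 0.0269
0.06 [-0.2  1.3  0.3] 0.0183
1.124512909314069 True [-2.3  0.6  6.8] [0.47113694 0.2791285  0.01457897] z flat expected 0.014499999999999999
53.7667
```

```bash
python3 - <<'E'
from ins import *
p=robot.sense()["tcp_pos"]
h=robot.move_straight(p-[0,0,.0015],vel=.01,contact_N=4);s=robot.sense();print(h,s["wrist_force"].round(1),s["tcp_pos"][2])
robot.move_straight(p+[0,0,.09],vel=.15)
robot.goto(filept(o,yaw,[-.03,.03,.15]),A);robot.sleep(.1)
w=robot.grab_frame("wrist");print(robot.sense()["t"],robot.sense()["wrist_force"].round(1))
X=cloud(w)-[*o,0];c,s=np.cos(yaw),np.sin(yaw);x=X[...,0]*c+X[...,1]*s;y=-X[...,0]*s+X[...,1]*c;z=X[...,2]
m=(abs(x+.064)<.006)&(w["image"].max(2)<60)&(z>.01)&(z<.1)
for a in np.arange(.07,.101,.006):
    k=m&(y>=a)&(y<a+.006)
    if k.sum():print("cap",a.round(3),k.sum(),np.median(z[k]).round(4))
k=(abs(y)<.005)&(abs(abs(x)-.04)<.005)&(z<.1);print("arch top",np.sort(z[k])[-5:])
k=(abs(y-.008)<.002)&(abs(x)<.055)&(w["image"].max(2)<70)&(z<.06);print("bar",np.median(z[k&(x<-.03)]),np.median(z[k&(x>.03)]))
q=proj(w,[filept(o,yaw,[-.01,.03,.04])])[0].astype(int)
cv2.imwrite("pics/w11.png",cv2.resize(w["image"][q[1]-75:q[1]+75,q[0]-100:q[0]+100],None,fx=4,fy=4,interpolation=cv2.INTER_CUBIC)[:,:,::-1])
E
```

```text
False [-3.5 -0.5 12.2] 0.014328031429106006
55.3667 [ 0.1  1.1 -0. ]
cap 0.07 58 0.0279
cap 0.076 105 0.0285
cap 0.082 123 0.0285
cap 0.088 121 0.0283
cap 0.094 72 0.0274
arch top [0.05217578 0.05235052 0.05244266 0.05263687 0.05292031]
bar 0.02298252104827297 0.022904044662482727
```

```bash
python3 -c "
from plant import robot
print(robot.close_job())"
```

```text
the job is handed in; nothing more can be done
None
```

The job is handed in at about 55 s: the bar is over both posts, rib up, pressed onto the cards with about 10 N, and the lever is back down with the rings shut (depth readings match the flat position). The first attempt to close the lever sprang back up, so I pushed it down again from the top of the cap, ending at about 12 N at the stop.

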